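# Calibrate the pen tablet and hold its reset button

## Task

Take the pen out of its stand and touch its nib to the three printed marks on the pen tablet, resting on each for a moment: first the ring, then the cross, then the square. Then reach the nib down through the round hole in the top of the grey interface box, push the recessed reset button fully down and finish while still gripping the pen and holding the button down. Leave the other things on the desk where they are.

Things in the scene. Friction and masses are not known exactly. Their poses are not given: they have to be found in the camera images.
- pen: White plastic tablet pen, 145 mm long, 25 g or so, the only upright thing in the pen stand. Round barrel 14 mm in diameter from 35 mm above the nib to the blunt top; below that it tapers to the flat nib, 6 mm in diameter. Origin at the centre of the nib's tip face; its z axis runs along the pen from nib to top. It starts standing nib down in the stand with the nib 10 mm above the desk and play in the hole, so it leans by up to about 2 degrees.
- nib (a point): Centre of the nib's tip face, the point that touches and presses.
- pen_grip (a point): Point on the pen's axis 100 mm above the nib, a good place to grip across the barrel from above: 45 mm of pen stands above it, and 65 mm of bare pen lies between it and the stand's top at the start.
- pen_stand: Square aluminium block, 70 x 70 x 45 mm high, fixed to the desk, with one round hole in the middle of its top, 15.5 mm in diameter and 35 mm deep, that holds the pen. Origin at the centre of its underside, z up. It stands at one side of the tablet, the interface box at the other, either way round.
- tablet: Flat black pen tablet lying fixed on the desk, 200 mm (x) by 260 mm (y), rigid, its top face 10 mm above the desk. Origin at the centre of its underside, z up.
- mark_ring: White ring printed flat on the tablet, 24 mm across. Origin at its centre on the tablet's top face. The three marks' places on the tablet change from time to time.
- mark_cross: White upright cross (plus sign) printed flat on the tablet, 24 mm across. Origin at its centre on the tablet's top face.
- mark_square: White hollow square printed flat on the tablet, 24 mm across. Origin at its centre on the tablet's top face.
- hub: Grey plastic interface box, 90 mm (x) by 120 mm (y) by 50 mm high, fixed to the desk. Origin at the centre of its underside, z up. Its flat top has two vertical holes, each 30 mm deep: a round one 18 mm in diameter, 28 mm to +y of the centre, with the reset button in it, and an empty square one of 18 mm, 28 mm to -y of the centre.
- well_mouth (a point): Centre of the round hole's mouth, level with the top of the interface box.
- button_top (a point): Centre of the top of the reset button, a white disc 14 mm in diameter; 22 mm below the mouth of the round hole when not pressed, and it goes down with the button.
- reset_button (a joint): Travel of the reset button in m: 0 up, 0.005 fully down. Springy: it starts to move at 1.5 N and is fully down at 4 N; it springs back when released.
- jar_a: Small paint jar with white cap, 42 mm in diameter, 55 mm high, loose bystander. Origin at its underside.
- jar_b: Another paint jar like jar_a, loose bystander.
- mouse: Black computer mouse, 105 x 60 x 34 mm, loose bystander. Origin at its underside.
- eraser: White eraser, 45 x 20 x 12 mm, loose bystander. Origin at its underside.
- sharpener: Steel pencil sharpener, 35 x 35 x 30 mm, loose bystander. Origin at its underside.
- mug: White mug, 80 mm in diameter, 90 mm high, loose bystander behind the tablet. Origin at its underside.
Mind the look-alikes: they are no part of the job. Several things look just like the hub: the one meant starts farthest to the robot's left. There is more than one size of the pen_stand; the job needs the larger.

How it is judged:
On the way, in this order (a step that is already met when the one before it is completed fails the run):
1. the nib rests on the tablet at the ring (horizontal distance between nib and mark_ring below 0.008 m and contact force between pen and tablet above 0.3 N), for 0.2 s.
2. the nib rests on the tablet at the cross (horizontal distance between nib and mark_cross below 0.008 m and contact force between pen and tablet above 0.3 N), for 0.2 s.
3. the nib rests on the tablet at the square (horizontal distance between nib and mark_square below 0.008 m and contact force between pen and tablet above 0.3 N), for 0.2 s.
4. the gripped pen's nib presses the reset button down through the round hole (value of joint reset_button above 0.004 m and contact force between pen and reset_button above 1 N and horizontal distance between nib and button_top below 0.008 m and contact force between the fingers and pen above 2 N), for 0.2 s.
At the end, for the whole second after the job is handed in: The pen is gripped (over 2 N), within 0.4 rad of upright, and its nib, within 8 mm of the button axis, keeps the reset button past 4 of its 5 mm with over 1 N through the last second. Before that the nib rested 0.2 s on the tablet within 8 mm of each mark, in order (all of step 4 and angle between pen's own z axis and vertical below 0.4 rad and contact force between pen and pen_stand below 0.1 N); the arm keeps its last pose, push and grip.
It fails at once if another thing on the desk is shoved by more than 30 mm (distance of any of jar_a, jar_b, mouse, eraser, sharpener, mug from where it was at the start of the episode above 0.03 m).
It also fails if it takes over 54 s, if anything falls off the work surface, if the arm or the gripper's body presses on something with over 40 N, if the wrist force passes 120 N, or if a joint passes its speed limit or range.

## Robot

A 6-joint arm with a two-finger parallel gripper is mounted at the origin on the work surface. World frame = base frame: x ahead of the robot, y to its left, z up, the work surface at z = 0. Lengths are in m, angles in rad, forces in N, time in s.
With the tool pointing down it reaches from about 0.375 to 0.825 m from the base axis. Payload 5.5 kg.
Tool frame: the origin (TCP) lies at the centre of the arm's flange, where the gripper is bolted on; the fingertips stand 173 mm ahead of it and the grasp point (between the pads) lies 155 mm ahead of it; z points along the fingers, y is the line along which they close (so a half turn about z gives the same grasp; the last joint's range is limited). The gripper opens to 85 mm and grips with 20 to 120 N. Pads are 22 mm wide; open, the fingers measure 114 mm over their backs; the gripper's body (76 mm by 85 mm) begins 54 mm behind the grasp point. The pads swing forward as they close: fully open they stand 13 mm farther back than shut.
Start: joints at [-1.281, 0.314, -0.047, 1.21, 0, 1.571], TCP at [0.171, -0.575, 0.405] pointing down, gripper open.
Joint ranges: [-2.67, 2.67], [-0.69, 1.73], [-1.03, 1.25], [-2.08, 2.16], [-1.42, 1.45], [-3.14, 3.14]. Speed limits (rad/s): [2.39, 2.39, 3.01, 3.14, 3.14, 3.14].

## Interface

Orientations are given as a rotation vector (axis times angle).
In Python, from station import sense, snapshot, camera_params, close_job, spot_in, landmark_of gives the robot as it stands. The module is installed in compiled form; this text tells all that it offers.
- The arm moves only by the shell command python3 -m handwheel 'ROWS' [FORCE]. ROWS is JSON, a list of rows, each a list of 3 entries, a list of its own where there are three numbers: the turn, a rotation vector about the tool's x, y, z in degrees, then the shift along the tool's x, y, z in m, then the finger opening in m, from 0 to 0.0854. In form: [[[rx, ry, rz], [dx, dy, dz], hand], ...]. A call has 1 to 8 rows; each row is the pose to reach, as a shift and turn from the pose commanded when the call began, along the tool's axes at that moment; what a row does not reach only later rows make up. A row lasts 1/10 s, in which the tool goes at most 50 mm and 8.59 degrees, less where a joint would pass 70% of its speed; a pose out of reach is approached as far as the arm can. A call with a gripper value outside its range is refused whole. The fingers move at their own pace and stop on an object; FORCE is the grip in N (left out, the last holds). Time passes only in rows, so rows that repeat a pose let the fingers close. It gives the time, the measured TCP pose, the force, the opening and the grip force at its end, in the units of the state.
- sense(): the state, without advancing time (a new reading comes with each control period).
- snapshot(name): name is "scene" or "top"; returns (picture, depth): 480x640x3 uint8, red, green, blue; 480x640 float32, m along the optical axis (not along the pixel's ray), 0 where there is no reading.
- camera_params(name): a dict with "vertical_fov" (degrees; the focal length in pixels is half the picture's height over the tangent of half this angle, whatever the lens; pixels are square), "cx", "cy" (the principal point, pixels), "dist_coeffs" ([k1, k2, p1, p2, k3] as OpenCV has them; the pictures are not rectified), "R" (3x3) and "t" (3): a world point X has camera coordinates R X + t. Camera axes: x right, y down, z forward; pixel columns grow to the right and rows downward; lengths in m; the calibration is good to about 2 mm. A picture is of the moment at which its call begins. camera_params takes no time and is no camera call.
- close_job(): hands the job in; it is judged then, once.
Trained networks look in the newest picture that a camera, given by its name, has taken for a name from the list of things; names that differ only in an ending like _2 or _b are one class to them, and where a whole thing is asked for, a point or a joint stands for the part that bears it (a point fixed in the world has none). Each returns a list of dicts, best first, with "confidence" (0 to 1); they miss things now and then, are a little off and sometimes report something else, mostly with a low value. They report only what shows in the picture. A call takes as long as a camera call. They do not tell look-alikes from the thing itself.
- spot_in(name, camera): "point" ([x, y, z] in m, in world coordinates, good to about 4 mm: the middle of the surface that is visible of it).
- landmark_of(name, camera): "point" ([x, y, z] in m, in world coordinates, good to about 4 mm: a listed point, or the origin of a listed thing).
The state is a dict: "t": time; "joint_pos": joint angles; "qd": joint speeds; "effort": joint torques, N m; "ee_pos": TCP position; "ee_rot": TCP orientation; "contact_force": force on the tool from outside, world axes, zero at the start; "wrist_torque": the same for the moment, N m; "gripper_width": opening from 0.0 (shut) to 1.0 (fully open); "grasp_force": force on a finger pad.
Only numpy, scipy, OpenCV 4.12 (cv2) and the standard library are available. Lean on these libraries where they do the work, as an engineer would, in place of code of your own. Each camera call takes 0.05 s, during which the arm holds its last target. There are 200 camera calls.

## Working session

There is one attempt and no reset: what is moved stays moved. The work goes in short steps, Python scripts to look and compute and a shell command to move; the robot and the scene stay as the last step left them, time stands still between calls to the robot, and variables do not carry over. Pictures are saved under pics/ and viewed, at most 10 in all, crops included, and the job is handed in when it is done.

```bash
mkdir -p pics; cat > h.py <<'E'
import numpy as np, cv2
from station import *
def cam(n):
    p=camera_params(n); f=240/np.tan(np.radians(p["vertical_fov"])/2)
    K=np.array([[f,0,p["cx"]],[0,f,p["cy"]],[0,0,1.]])
    return K,np.array(p["dist_coeffs"],float),np.array(p["R"],float),np.array(p["t"],float)
def proj(n,X):
    K,d,R,t=cam(n); return cv2.projectPoints(np.array(X,float).reshape(-1,3),cv2.Rodrigues(R)[0],t,K,d)[0].reshape(-1,2)
def rays(n,uv):
    K,d,R,t=cam(n); q=cv2.undistortPoints(np.array(uv,float).reshape(-1,1,2),K,d).reshape(-1,2)
    return -R.T@t,(np.c_[q,np.ones(len(q))])@R   # origin, directions (depth-scaled)
def atz(n,uv,z):
    o,D=rays(n,uv); return o+D*((z-o[2])/D[:,2])[:,None]
def save(n,img): cv2.imwrite(f"pics/{n}.png",img[...,::-1])
E
python3 - <<'E'
from h import *
a,da=snapshot("scene"); b,db=snapshot("top"); np.savez("p0",a=a,b=b,da=da,db=db)
save("scene0",a); save("top0",b)
for n in ["pen","pen_grip","pen_stand","mark_ring","mark_cross","mark_square","hub","well_mouth"]:
  for c in ["scene","top"]:
    f=landmark_of if n!="pen" else spot_in
    for r in f(n,c)[:4]:
        print(n,c,np.round(r["point"],3),round(r["confidence"],2),proj(c,r["point"])[0].round())
s=sense(); print(s["t"],s["ee_pos"],s["ee_rot"],s["contact_force"])
for c in["scene","top"]: print(c,rays(c,[[320,240]]))
E
```

```text
pen scene [0.498 0.349 0.107] 0.74 [509. 240.]
pen top [0.497 0.352 0.112] 0.64 [163. 266.]
pen_grip scene [0.497 0.356 0.107] 0.75 [512. 241.]
pen_grip top [0.494 0.358 0.112] 0.63 [161. 267.]
pen_stand scene [0.498 0.354 0.   ] 0.95 [500. 276.]
pen_stand scene [0.476 0.247 0.002] 0.9 [456. 263.]
pen_stand scene [ 0.674 -0.378 -0.002] 0.3 [202. 269.]
pen_stand top [ 0.493  0.358 -0.003] 0.91 [173. 270.]
pen_stand top [0.478 0.243 0.001] 0.78 [210. 275.]
mark_ring scene [ 0.578 -0.081  0.01 ] 0.51 [324. 263.]
mark_ring top [ 0.582 -0.086  0.012] 0.53 [318. 239.]
mark_square scene [0.58  0.049 0.006] 0.35 [374. 273.]
mark_square top [0.578 0.052 0.006] 0.4 [272. 241.]
hub scene [ 0.398 -0.637 -0.002] 0.77 [168. 202.]
hub scene [ 0.45  -0.304  0.   ] 0.56 [261. 226.]
hub top [ 0.401 -0.638 -0.001] 0.82 [501. 297.]
hub top [ 0.445 -0.309 -0.003] 0.63 [392. 284.]
well_mouth scene [ 0.403 -0.612  0.046] 0.75 [171. 191.]
well_mouth scene [ 0.449 -0.275  0.052] 0.64 [270. 212.]
well_mouth top [ 0.399 -0.615  0.05 ] 0.93 [499. 297.]
well_mouth top [ 0.451 -0.285  0.048] 0.81 [387. 281.]
well_mouth top [ 0.748 -0.224 -0.   ] 0.54 [362. 186.]
0.9 [ 0.17144213 -0.57496811  0.40473012] [3.10866529e+00 4.53619925e-01 2.97757635e-06] [ 1.29591567 -0.86847169  0.2613351 ]
scene (array([1.47934286, 0.14635597, 0.74173493]), array([[-0.78809529, -0.20856386, -0.57923736]]))
top (array([ 0.40068573, -0.11367708,  1.44616444]), array([[ 0.12331173,  0.01487609, -0.99227847]]))
```

View pics/scene0.png

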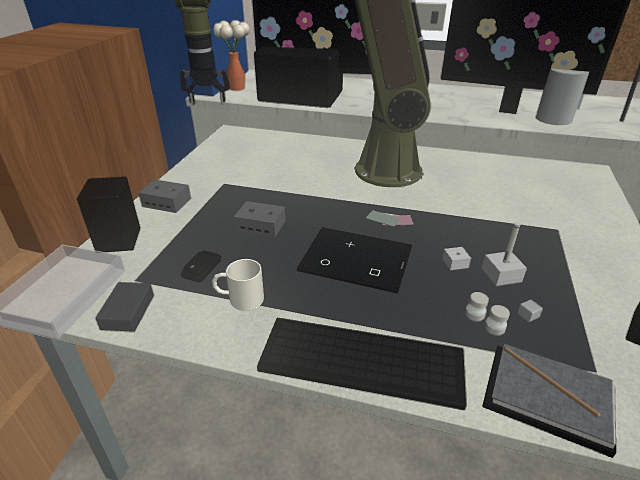

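View pics/top0.png

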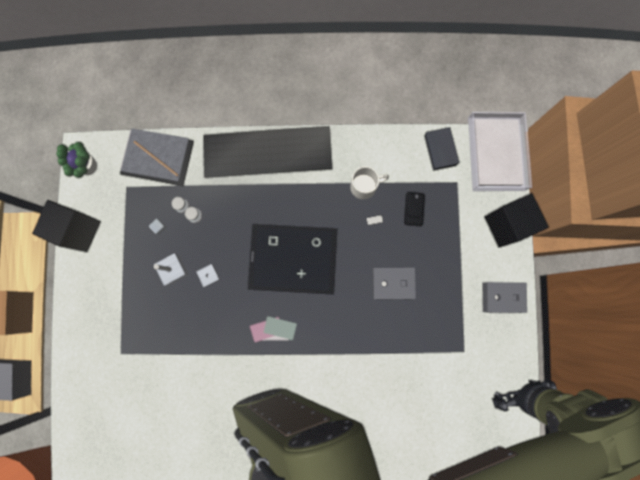

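The scene picture shows two grey boxes at (165,195) and (261,215), two white stands at (457,258) and (505,267), the latter holding the pen at (511,240), and the tablet with the ring at (325,262), the cross at (350,244) and the square at (375,272).

Look-alikes:
- **Hub:** scene (261,215) at y=-0.305, or (165,195) at y=-0.64. I choose y=-0.305, the farther left.
- **Stand:** scene (505,267) is the larger and holds the pen, so I choose it. (457,258) is the smaller.

Next I measure precisely and check the choice in a close crop.

```bash
python3 - <<'E'
from h import *
z=np.load("p0.npz")
for c,k in(("scene","a"),("top","b")):
    img=z[k]; g=img.max(2)
    c0,_=(proj(c,[0.56,-0.02,0.01]),0)
    m=np.zeros(g.shape,np.uint8)
    poly=proj(c,[[.48,-.13,.01],[.65,-.13,.01],[.65,.085,.01],[.48,.085,.01]]).astype(np.int32)
    cv2.fillPoly(m,[poly],1)
    b=((g>90)&(m>0)).astype(np.uint8)
    b=cv2.dilate(b,np.ones((2,2),np.uint8))*0+b
    n,l,s,ce=cv2.connectedComponentsWithStats(b,connectivity=8)
    for i in range(1,n):
        if s[i,4]>8:
            x,y,w,h=s[i,:4]
            print(c,"mark",ce[i].round(1),s[i,:5],atz(c,ce[i],.01)[0].round(4),"bbox",atz(c,[[x+(w-1)/2,y+(h-1)/2]],.01)[0].round(4))
# pen points from depth, scene
def pts(c,d,sl):
    v,u=np.mgrid[sl]; dd=d[sl].ravel(); o,D=rays(c,np.c_[u.ravel(),v.ravel()])
    return o+D*dd[:,None]
for c,k,sl in(("scene","da",np.s_[215:275,495:525]),("top","db",np.s_[250:285,145:190])):
    P=pts(c,z[k],sl); P=P[(P[:,2]>.055)&(P[:,2]<.17)&(abs(P[:,0]-.497)<.04)&(abs(P[:,1]-.355)<.04)]
    print(c,len(P))
    for lo in np.arange(.05,.17,.02):
        q=P[(P[:,2]>=lo)&(P[:,2]<lo+.02)]
        if len(q): print(round(lo,2),len(q),q.mean(0).round(4))
# hub top extents, stand top
for nm,sl,lo,hi in(("hub",np.s_[255:310,360:430],.04,.06),("stand",np.s_[245:290,145:190],.035,.053)):
    P=pts("top",z["db"],sl);P=P[(P[:,2]>lo)&(P[:,2]<hi)]
    print(nm,len(P),P[:,2].mean(),cv2.minAreaRect(P[:,:2].astype(np.float32)))
A=cv2.resize(z["a"][190:300,225:545],None,fx=2.5,fy=2.5,interpolation=cv2.INTER_CUBIC)
B=cv2.resize(z["b"][215:315,140:440],(800,267),interpolation=cv2.INTER_CUBIC)
save("crop0",np.vstack([A,B]))
E
```

```text
scene mark [349.1 244. ] [346 243   7   4  10] [ 0.4808 -0.0361  0.01  ] bbox [ 0.4831 -0.0359  0.01  ]
scene mark [324.9 261.7] [321 259   9   6  25] [ 0.5738 -0.0799  0.01  ] bbox [ 0.5728 -0.0798  0.01  ]
scene mark [374.4 271.7] [369 268  12   8  31] [0.5797 0.0498 0.01  ] bbox [0.579  0.0499 0.01  ]
top mark [272.7 240.4] [268 236  10  10  76] [0.5795 0.0505 0.01  ] bbox [0.5793 0.0512 0.01  ]
top mark [316.1 242. ] [312 238   9   9  58] [ 0.5733 -0.0804  0.01  ] bbox [ 0.5732 -0.08    0.01  ]
top mark [301.  271.3] [298 270   7   3  13] [ 0.4855 -0.0344  0.01  ] bbox [ 0.4864 -0.0344  0.01  ]
scene 237
0.05 30 [0.5004 0.3551 0.0628]
0.07 43 [0.5004 0.3555 0.0797]
0.09 44 [0.5002 0.3556 0.0998]
0.11 47 [0.5    0.3555 0.1199]
0.13 46 [0.5002 0.3553 0.1403]
0.15 27 [0.4978 0.3562 0.1539]
top 80
0.05 9 [0.4923 0.3523 0.0627]
0.07 11 [0.494  0.3521 0.0776]
0.09 13 [0.4921 0.3514 0.0997]
0.11 8 [0.4918 0.3513 0.1194]
0.13 14 [0.4919 0.3501 0.1399]
0.15 25 [0.4929 0.3547 0.1555]
hub 1236 0.05060432949291954 ((0.4447736442089081, -0.3062993884086609), (0.12203995138406754, 0.09020373970270157), 89.29564666748047)
stand 497 0.045119789876415774 ((0.4936685264110565, 0.35548388957977295), (0.07283724099397659, 0.07181049138307571), 28.189420700073242)
```

View pics/crop0.png

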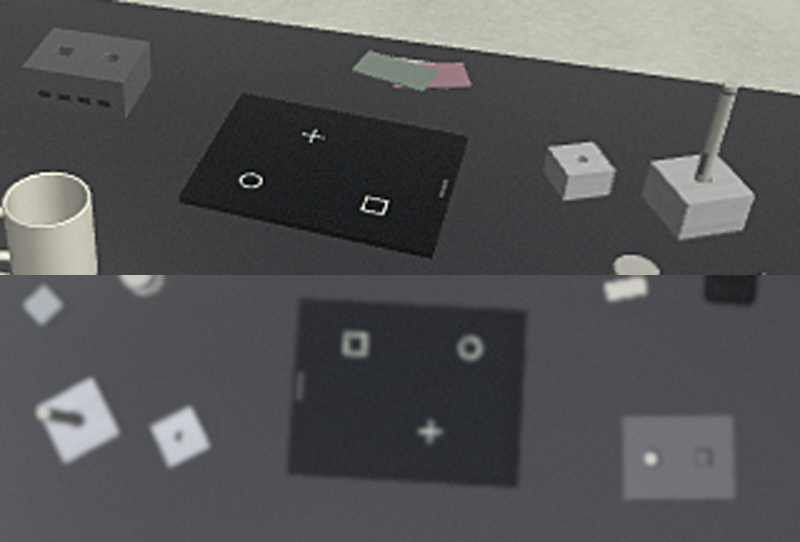

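The crop confirms it: the pen stands upright in the larger block, and the left box has its round hole with a white button on the +y side. The cross sits at top-picture pixel (301,274). Now I square the tool to the world axes and move off, while refining the cross and the button.

```bash
python3 -m handwheel '[[[0,0,8.3],[0.04,-0.014,0],0.085],[[0,0,16.6],[0.085,-0.028,0],0.085],[[0,0,16.6],[0.13,-0.042,0],0.085],[[0,0,16.6],[0.17,-0.056,0],0.085],[[0,0,16.605],[0.207,-0.069,0],0.085],[[0,0,16.605],[0.207,-0.069,0],0.085],[[0,0,16.605],[0.207,-0.069,0],0.085]]' 70
python3 - <<'E'
from h import *
z=np.load("p0.npz")
s=sense();print(s["ee_pos"],s["ee_rot"],s["contact_force"])
def blob(c,k,X,r,th,zz):
    img=z[k].max(2).astype(float); u,v=proj(c,X)[0].round().astype(int)
    w=img[v-r:v+r+1,u-r:u+r+1]; w=np.clip(w-th,0,None); yy,xx=np.mgrid[v-r:v+r+1,u-r:u+r+1]
    p=[(w*xx).sum()/w.sum(),(w*yy).sum()/w.sum()]; print(c,X,np.round(p,2),atz(c,p,zz)[0].round(4))
for c,k in(("scene","a"),("top","b")): blob(c,k,[.479,-.034,.01],6,60,.01)
blob("top","b",[.445,-.278,.028],4,150,.028)
E
```

```text
t: 1.6
ee_pos: [0.3507, -0.4492, 0.4048]
ee_rot: [3.141, 0.003, -0.0]
contact_force: [-0.0, -0.4, 0.3]
gripper_width: 0.995
grasp_force: 0.0
[ 0.35074904 -0.44917885  0.40475063] [ 3.14126821e+00  3.26345390e-03 -4.92392957e-04] [-0.01809489 -0.41414342  0.26409251]
scene [0.479, -0.034, 0.01] [349.65 243.84] [ 0.4797 -0.0348  0.01  ]
top [0.479, -0.034, 0.01] [300.8  273.18] [ 0.4799 -0.0338  0.01  ]
top [0.445, -0.278, 0.028] [383.52 283.4 ] [ 0.446  -0.2782  0.028 ]
```

```bash
python3 -m handwheel '[[[0,0,0],[0.035,-0.035,0],0.085],[[0,0,0],[0.07,-0.07,0],0.085],[[0,0,0],[0.1,-0.11,0],0.085],[[0,0,0],[0.12,-0.155,0],0.085],[[0,0,0],[0.13,-0.203,0],0.085],[[0,0,0],[0.135,-0.252,0],0.085],[[0,0,0],[0.14,-0.301,0],0.085],[[0,0,0],[0.143,-0.35,0],0.085]]'
python3 -m handwheel '[[[0,0,0],[0,-0.05,0],0.085],[[0,0,0],[0,-0.1,0],0.085],[[0,0,0],[0,-0.15,0],0.085],[[0,0,0],[0,-0.2,0],0.085],[[0,0,0],[0,-0.25,0],0.085],[[0,0,0],[0,-0.3,0],0.085],[[0,0,0],[0,-0.35,0],0.085],[[0,0,0],[0,-0.4,0],0.085]]'
python3 -m handwheel '[[[0,0,0],[0,-0.04,0],0.085],[[0,0,0],[0,-0.055,0],0.085],[[0,0,0],[0,-0.055,0],0.085],[[0,0,0],[0,-0.055,0],0.085]]'
```

```text
t: 2.4
ee_pos: [0.4929, -0.0992, 0.4048]
ee_rot: [3.141, -0.004, 0.001]
contact_force: [1.1, 0.4, 0.3]
gripper_width: 0.995
grasp_force: 0.0
t: 3.2
ee_pos: [0.5028, 0.0352, 0.4043]
ee_rot: [-3.103, -0.092, 0.004]
contact_force: [0.1, -0.1, 0.6]
gripper_width: 0.994
grasp_force: 0.0
t: 3.6
ee_pos: [0.5025, 0.0601, 0.4063]
ee_rot: [-3.076, -0.155, 0.007]
contact_force: [-0.6, 0.3, -0.3]
gripper_width: 0.995
grasp_force: 0.0
```

```bash
python3 -c "
from h import *
s=sense();print(np.round(s['joint_pos'],3),s['ee_pos'],s['ee_rot'])"
```

```text
[ 0.1    0.137 -0.267  1.168  0.062  3.141] [0.50251871 0.06005238 0.40627422] [-3.07618917 -0.15501547  0.00723205]
```

```bash
cat >> h.py <<'E'
from scipy.spatial.transform import Rotation as Ro
RD=Ro.from_matrix(np.array([[0,1,0],[1,0,0],[0,0,-1.]]))
def go(target):  # tool-frame shift to TCP target, and turn to squared pose
    s=sense(); R=Ro.from_rotvec(s["ee_rot"])
    print("t",round(s["t"],2),"pos",np.round(s["ee_pos"],4),"shift",R.inv().apply(np.array(target)-s["ee_pos"]).round(4),"turn",np.degrees((R.inv()*RD).as_rotvec()).round(2),
     "J",np.round(s["joint_pos"],2),"F",np.round(s["contact_force"],1),"w",round(s["gripper_width"],3),"g",round(s["grasp_force"],1))
E
python3 -c "
from h import *
go([.494,.3565,.405])"
```

```text
t 3.6 pos [0.5025 0.0601 0.4063] shift [ 0.0213 -0.2952  0.0195] turn [ -2.94  -2.52 -84.2 ] J [ 0.1   0.14 -0.27  1.17  0.06  3.14] F [-0.6  0.3 -0.3] w 0.995 g 0.0
```

```bash
python3 -m handwheel '[[[-2.94,-2.52,-84.2],[0.002,-0.037,0.002],0.085],[[-2.94,-2.52,-84.2],[0.005,-0.074,0.005],0.085],[[-2.94,-2.52,-84.2],[0.008,-0.111,0.007],0.085],[[-2.94,-2.52,-84.2],[0.011,-0.148,0.01],0.085],[[-2.94,-2.52,-84.2],[0.013,-0.185,0.012],0.085],[[-2.94,-2.52,-84.2],[0.016,-0.222,0.015],0.085],[[-2.94,-2.52,-84.2],[0.019,-0.26,0.017],0.085],[[-2.94,-2.52,-84.2],[0.0213,-0.2952,0.0195],0.085]]'
python3 -c "
from h import *
go([.494,.3565,.405])"
```

```text
t: 4.4
ee_pos: [0.4939, 0.3579, 0.405]
ee_rot: [-2.486, -1.901, 0.001]
contact_force: [1.0, 0.2, 0.3]
gripper_width: 0.994
grasp_force: 0.0
t 4.4 pos [0.4939 0.3579 0.405 ] shift [-0.0013  0.0004  0.    ] turn [ -0.51  -0.47 -15.19] J [ 0.62  0.33 -0.02  1.22  0.01  2.46] F [1.  0.2 0.3] w 0.994 g 0.0
```

```bash
python3 -m handwheel '[[[0,0,-8],[0,0,0],0.085],[[-0.5,-0.4,-15.2],[0,0,0],0.085],[[-0.5,-0.4,-15.2],[0,0,0],0.085],[[-0.5,-0.4,-15.2],[0,0,0],0.085]]'
python3 - <<'E'
from h import *
go([.494,.3565,.265])
a,d=snapshot("scene"); b,_=snapshot("top")
for c in("scene","top"):
    for r in landmark_of("pen_grip",c)[:1]: print(c,np.round(r["point"],4),r["confidence"])
A=cv2.resize(a[110:290,420:600],(540,540),interpolation=cv2.INTER_CUBIC)
save("over",A)
E
```

```text
t: 4.8
ee_pos: [0.4941, 0.3562, 0.405]
ee_rot: [-2.231, -2.21, -0.001]
contact_force: [-0.2, -0.0, 0.4]
gripper_width: 0.998
grasp_force: 0.0
t 4.8 pos [0.4941 0.3562 0.405 ] shift [ 1.0e-04 -0.0e+00  1.4e-01] turn [-0.05 -0.09 -0.53] J [ 0.62  0.33 -0.02  1.22  0.    2.2 ] F [-0.2 -0.   0.4] w 0.998 g 0.0
scene [0.4945 0.3567 0.1066] 0.63
top [0.4941 0.3577 0.1119] 0.66
```

View pics/over.png

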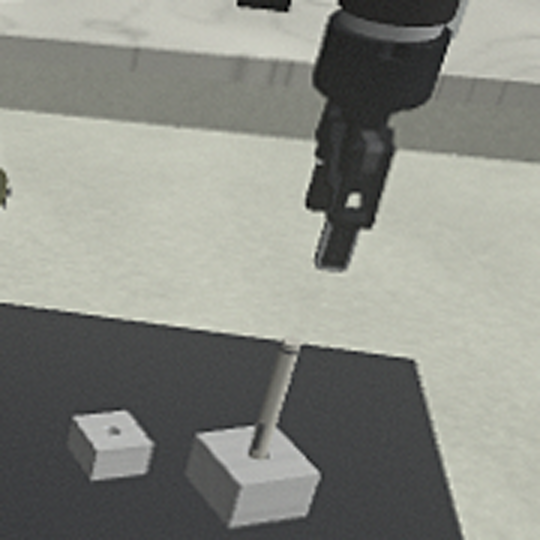

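The gripper hangs straight over the pen: in the crop, the fingertips at (333,268) line up with the pen top at (290,345). Now I descend and grip.

```bash
python3 -m handwheel '[[[0,0,-0.5],[0,0,0.04],0.085],[[0,0,-0.5],[0,0,0.075],0.085],[[0,0,-0.5],[0,0,0.1],0.085],[[0,0,-0.5],[0,0,0.12],0.085],[[0,0,-0.5],[0,0,0.14],0.085],[[0,0,-0.5],[0,0,0.14],0.085],[[0,0,-0.5],[0,0,0.14],0.045],[[0,0,-0.5],[0,0,0.14],0.025]]' 70
python3 -m handwheel '[[[0,0,0],[0,0,0],0.0],[[0,0,0],[0,0,0],0.0],[[0,0,0],[0,0,0],0.0],[[0,0,0],[0,0,0],0.0],[[0,0,0],[0,0,0],0.0],[[0,0,0],[0,0,0],0.0],[[0,0,0],[0,0,0],0.0],[[0,0,0],[0,0,0],0.0]]' 70
```

```text
t: 5.8
ee_pos: [0.4947, 0.3568, 0.2665]
ee_rot: [-2.218, -2.223, -0.004]
contact_force: [0.2, 0.3, 0.3]
gripper_width: 0.683
grasp_force: 0.0
t: 6.6
ee_pos: [0.4942, 0.3567, 0.2658]
ee_rot: [-2.217, -2.223, -0.003]
contact_force: [-0.5, -0.3, 6.0]
gripper_width: 0.147
grasp_force: 68.1
```

```bash
python3 -m handwheel '[[[0,0,0],[0,0,-0.01],0.0],[[0,0,0],[0,0,-0.025],0.0],[[0,0,0],[0,0,-0.04],0.0],[[0,0,0],[0,0,-0.06],0.0],[[0,0,0],[0,0,-0.08],0.0],[[0,0,0],[0,0,-0.1],0.0],[[0,0,0],[0,0,-0.1],0.0],[[0,0,0],[0,0,-0.1],0.0]]' 70
python3 - <<'E'
from h import *
go([.5733,-.0802,.30])
a,d=snapshot("scene"); b,db=snapshot("top"); np.savez("p1",a=a,b=b,da=d,db=db)
for c in("scene","top"):
    for n in("pen_grip","nib"):
        for r in landmark_of(n,c)[:1]: print(c,n,np.round(r["point"],4),r["confidence"],proj(c,r["point"])[0].round())
save("lift",np.hstack([cv2.resize(a[130:290,440:600],(400,400)),cv2.resize(b[220:320,110:210],(400,400))]))
E
```

```text
t: 7.4
ee_pos: [0.4941, 0.3564, 0.3653]
ee_rot: [-2.218, -2.223, -0.002]
contact_force: [-0.8, -0.1, -0.2]
gripper_width: 0.144
grasp_force: 68.3
t 7.4 pos [0.4941 0.3564 0.3653] shift [-0.4369  0.078   0.0645] turn [-0.   -0.11  0.15] J [ 0.62  0.35 -0.09  1.13  0.    2.19] F [-0.8 -0.1 -0.2] w 0.144 g 68.3
scene pen_grip [0.4952 0.3549 0.2052] 0.66 [522. 204.]
scene nib [0.4943 0.3595 0.1095] 0.74 [513. 239.]
top pen_grip [0.4949 0.3577 0.208 ] 0.63 [148. 264.]
top nib [0.4991 0.3538 0.1069] 0.49 [163. 266.]
```

View pics/lift.png

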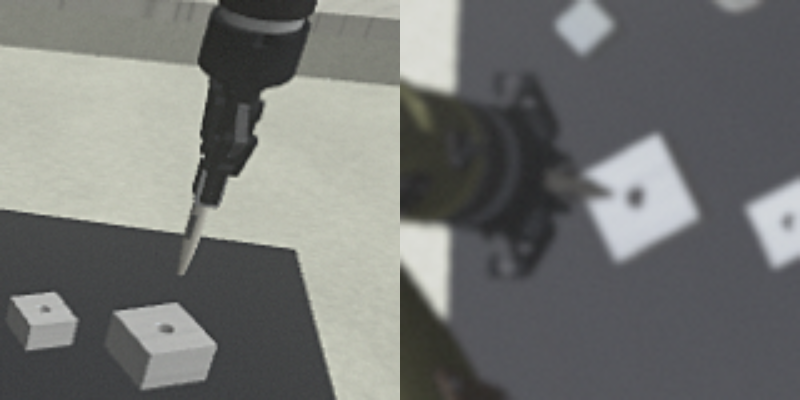

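The pen is out of the stand and upright in the fingers, with the nib at scene (513,239), z about 0.109. Now I go to the ring.

```bash
python3 -m handwheel '[[[0,0,0],[-0.035,0.006,0],0.0],[[0,0,0],[-0.08,0.014,0],0.0],[[0,0,0],[-0.125,0.022,0],0.0],[[0,0,0],[-0.17,0.031,0],0.0],[[0,0,0],[-0.215,0.039,0],0.0],[[0,0,0],[-0.26,0.047,0],0.0],[[0,0,0],[-0.305,0.055,0],0.0],[[0,0,0],[-0.35,0.063,0],0.0]]'
python3 -m handwheel '[[[0,0,0],[-0.045,0.008,0.02],0.0],[[0,0,0],[-0.075,0.013,0.045],0.0],[[0,0,0],[-0.087,0.015,0.065],0.0],[[0,0,0],[-0.087,0.015,0.075],0.0],[[0,0,0],[-0.087,0.015,0.075],0.0],[[0,0,0],[-0.087,0.015,0.075],0.0]]'
python3 - <<'E'
from h import *
go([.5733,-.0802,.2658])
a,d=snapshot("scene"); b,db=snapshot("top")
s=sense();e=np.array(s["ee_pos"]);R=Ro.from_rotvec(s["ee_rot"])
n0=e+R.apply([0,0,.2558]);print("exp nib",n0,proj("scene",n0),proj("top",n0))
for c in("scene","top"):
    for r in landmark_of("nib",c)[:1]: print(c,np.round(r["point"],4),r["confidence"],proj(c,r["point"])[0].round(1))
A=cv2.resize(a[205:295,280:400],(800,600),interpolation=cv2.INTER_CUBIC)
save("ring",A)
E
```

```text
t: 8.5
ee_pos: [0.558, 0.0047, 0.3642]
ee_rot: [-2.217, -2.223, -0.001]
contact_force: [0.8, 0.2, 0.4]
gripper_width: 0.147
grasp_force: 68.3
t: 9.1
ee_pos: [0.5733, -0.0794, 0.2898]
ee_rot: [-2.216, -2.224, -0.002]
contact_force: [-0.2, 0.3, 1.0]
gripper_width: 0.145
grasp_force: 68.3
t 9.1 pos [ 0.5733 -0.0794  0.2898] shift [-0.0009 -0.      0.024 ] turn [-0.03 -0.11  0.22] J [-0.14  0.34 -0.28  0.95  0.    1.43] F [-0.2  0.3  1. ] w 0.145 g 68.3
exp nib [ 0.57406191 -0.07891064  0.03478565] [[325.34208343 254.1825075 ]] [[315.40849741 240.72951322]]
scene [ 0.5739 -0.0768  0.0369] 0.6 [326.2 253.6]
```

View pics/ring.png

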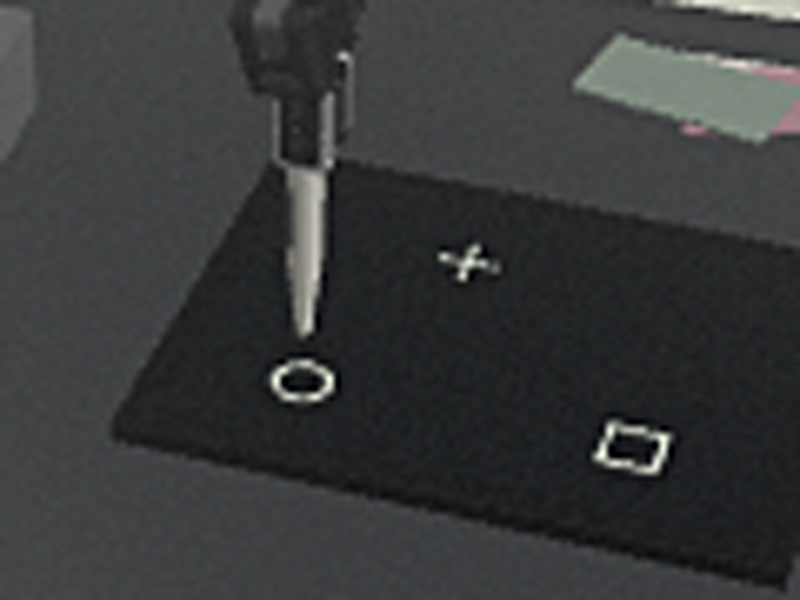

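The nib at crop (304,337) hangs above the ring centre at (302,381) and matches the prediction. I lower it in small steps.

```bash
python3 -m handwheel '[[[0,0,0],[-0.0009,0,0.01],0.0],[[0,0,0],[-0.0009,0,0.016],0.0],[[0,0,0],[-0.0009,0,0.02],0.0],[[0,0,0],[-0.0009,0,0.022],0.0],[[0,0,0],[-0.0009,0,0.0235],0.0],[[0,0,0],[-0.0009,0,0.0235],0.0]]'
```

```text
t: 9.9
ee_pos: [0.5732, -0.0812, 0.266]
ee_rot: [-2.218, -2.223, -0.001]
contact_force: [0.1, 0.5, -0.6]
gripper_width: 0.144
grasp_force: 68.3
```

```bash
python3 -m handwheel '[[[0,0,0],[0.0005,0,0.001],0.0],[[0,0,0],[0.0005,0,0.0015],0.0],[[0,0,0],[0.0005,0,0.0015],0.0]]'
python3 -m handwheel '[[[0,0,0],[0,0,0.001],0.0],[[0,0,0],[0,0,0.0015],0.0],[[0,0,0],[0,0,0.0015],0.0]]'
```

```text
t: 10.2
ee_pos: [0.5734, -0.0809, 0.2657]
ee_rot: [-2.219, -2.224, -0.002]
contact_force: [-2.8, -1.4, 9.3]
gripper_width: 0.139
grasp_force: 69.5
t: 10.5
ee_pos: [0.5736, -0.0809, 0.2654]
ee_rot: [2.218, 2.223, 0.003]
contact_force: [-5.0, 0.0, 18.0]
gripper_width: 0.149
grasp_force: 70.7
```

```bash
python3 -m handwheel '[[[0,0,0],[0,0,-0.01],0.0],[[0,0,0],[0,0,-0.03],0.0],[[0,0,0],[0.022,-0.045,-0.03],0.0],[[0,0,0],[0.0464,-0.0936,-0.03],0.0],[[0,0,0],[0.0464,-0.0936,-0.03],0.0],[[0,0,0],[0.0464,-0.0936,-0.03],0.0],[[0,0,0],[0.0464,-0.0936,-0.03],0.0]]'
python3 - <<'E'
from h import *
go([.480,-.0345,.2658])
a,d=snapshot("scene"); b,db=snapshot("top")
s=sense();e=np.array(s["ee_pos"]);R=Ro.from_rotvec(s["ee_rot"])
n0=e+R.apply([0,0,.2558]);print("exp nib",n0,proj("scene",n0),proj("top",n0))
A=cv2.resize(a[195:275,300:400],(800,640),interpolation=cv2.INTER_CUBIC)[:600]
save("cross",A)
E
```

```text
t: 11.2
ee_pos: [0.4807, -0.0347, 0.2937]
ee_rot: [2.218, 2.224, 0.003]
contact_force: [0.6, 0.9, 0.1]
gripper_width: 0.143
grasp_force: 68.7
t 11.2 pos [ 0.4807 -0.0347  0.2937] shift [ 0.0002 -0.0008  0.0279] turn [ 0.11 -0.07  0.15] J [-0.07  0.17 -0.5   0.9   0.    1.5 ] F [0.6 0.9 0.1] w 0.143 g 68.7
exp nib [ 0.48131182 -0.03461442  0.0376062 ] [[350.03307823 235.84492565]] [[300.55582253 272.17427094]]
```

View pics/cross.png

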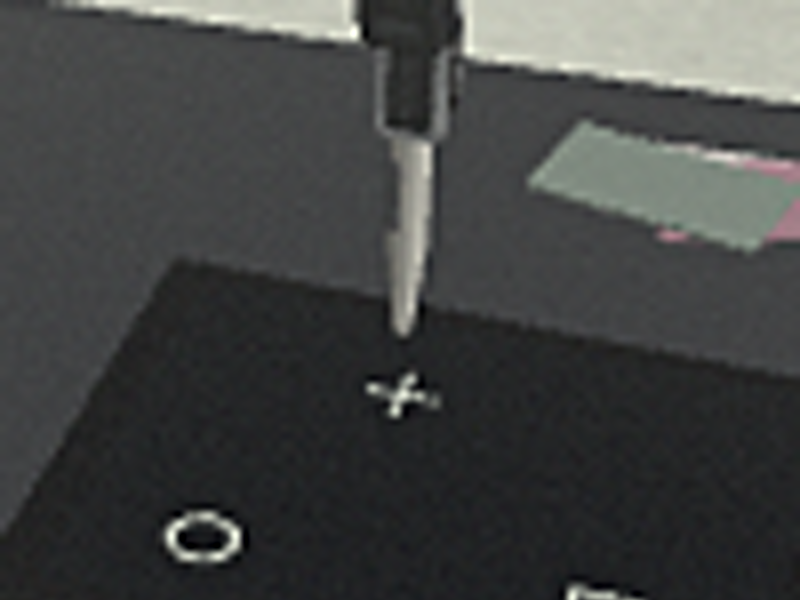

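The nib at crop (403,335) is above the cross at (402,395), within a pixel of the prediction. Press on the cross, then move over the square and press there, reading the force each time.

```bash
python3 -m handwheel '[[[0,0,0],[0,-0.0007,0.015],0.0],[[0,0,0],[0,-0.0007,0.024],0.0],[[0,0,0],[0,-0.0007,0.027],0.0],[[0,0,0],[0,-0.0007,0.028],0.0],[[0,0,0],[0,-0.0007,0.0288],0.0],[[0,0,0],[0,-0.0007,0.0288],0.0],[[0,0,0],[0,-0.0007,0.0288],0.0]]'
python3 -m handwheel '[[[0,0,0],[0,0,0],0.0],[[0,0,0],[0,0,0],0.0],[[0,0,0],[0,0,0],0.0]]'
python3 -c "
from h import *
go([.5795,.050,.2658])"
```

```text
t: 12.0
ee_pos: [0.4793, -0.0347, 0.2655]
ee_rot: [-2.218, -2.223, -0.002]
contact_force: [-4.9, 0.2, 13.7]
gripper_width: 0.144
grasp_force: 70.5
t: 12.3
ee_pos: [0.4793, -0.0348, 0.2656]
ee_rot: [-2.218, -2.223, -0.002]
contact_force: [-3.5, -0.4, 14.6]
gripper_width: 0.139
grasp_force: 70.5
t 12.3 pos [ 0.4793 -0.0348  0.2656] shift [ 8.450e-02  1.004e-01 -1.000e-04] turn [ 0.01 -0.07  0.13] J [-0.07  0.2  -0.54  0.84  0.    1.5 ] F [-3.5 -0.4 14.6] w 0.139 g 70.5
```

```bash
python3 -m handwheel '[[[0,0,0],[0,0,-0.01],0.0],[[0,0,0],[0,0,-0.03],0.0],[[0,0,0],[0.028,0.0335,-0.03],0.0],[[0,0,0],[0.056,0.067,-0.03],0.0],[[0,0,0],[0.0845,0.1002,-0.03],0.0],[[0,0,0],[0.0845,0.1002,-0.03],0.0],[[0,0,0],[0.0845,0.1002,-0.03],0.0]]'
python3 - <<'E'
from h import *
go([.5795,.050,.2658])
a,d=snapshot("scene")
s=sense();e=np.array(s["ee_pos"]);R=Ro.from_rotvec(s["ee_rot"])
n0=e+R.apply([0,0,.2558]);print("exp nib",n0,proj("scene",n0))
save("square",cv2.resize(a[215:295,330:430],(800,640),interpolation=cv2.INTER_CUBIC)[:600])
E
```

```text
t: 13.0
ee_pos: [0.5794, 0.0508, 0.2939]
ee_rot: [-2.216, -2.224, 0.0]
contact_force: [0.3, -1.0, 0.1]
gripper_width: 0.146
grasp_force: 68.7
t 13.0 pos [0.5794 0.0508 0.2939] shift [-0.0008  0.0002  0.0281] turn [-0.07 -0.07  0.22] J [ 0.09  0.35 -0.26  0.96  0.    1.65] F [ 0.3 -1.   0.1] w 0.146 g 68.7
exp nib [0.57808458 0.05045173 0.03808649] [[375.61753708 262.50223884]]
```

View pics/square.png

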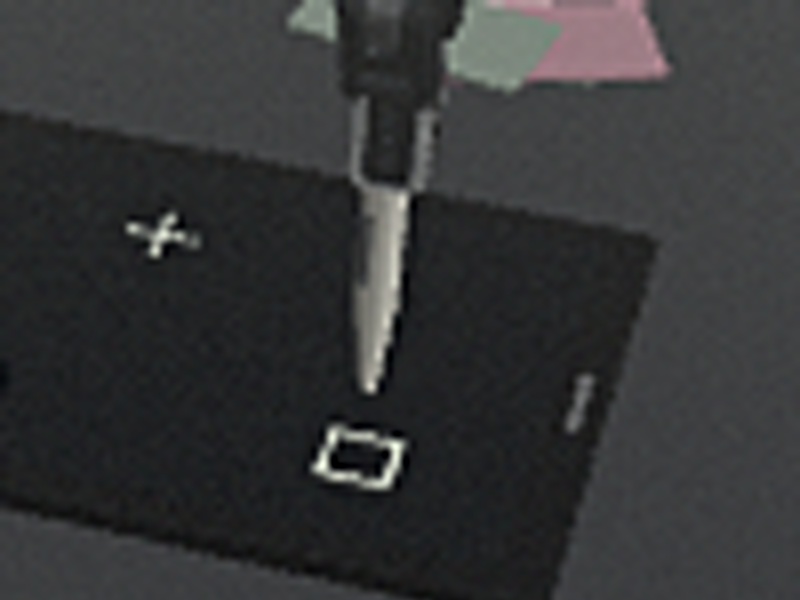

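The nib at crop (370,390) is over the square at (360,458), again as predicted. Press.

```bash
python3 -m handwheel '[[[0,0,0],[-0.0007,0,0.015],0.0],[[0,0,0],[-0.0007,0,0.024],0.0],[[0,0,0],[-0.0007,0,0.0275],0.0],[[0,0,0],[-0.0007,0,0.029],0.0],[[0,0,0],[-0.0007,0,0.0298],0.0],[[0,0,0],[-0.0007,0,0.0298],0.0],[[0,0,0],[-0.0007,0,0.0298],0.0]]'
python3 -m handwheel '[[[0,0,0],[0,0,0],0.0],[[0,0,0],[0,0,0],0.0],[[0,0,0],[0,0,0],0.0]]'
```

```text
t: 13.75
ee_pos: [0.5779, 0.049, 0.2657]
ee_rot: [-2.218, -2.222, 0.0]
contact_force: [-5.0, -0.3, 9.4]
gripper_width: 0.145
grasp_force: 70.1
t: 14.05
ee_pos: [0.5779, 0.049, 0.2657]
ee_rot: [-2.218, -2.222, 0.0]
contact_force: [-3.5, -0.9, 8.5]
gripper_width: 0.146
grasp_force: 70.1
```

```bash
python3 -m handwheel '[[[0,0,0],[0,0,-0.02],0.0],[[0,0,0],[0,0,-0.06],0.0],[[0,0,0],[-0.03,-0.012,-0.09],0.0],[[0,0,0],[-0.072,-0.029,-0.09],0.0],[[0,0,0],[-0.115,-0.047,-0.09],0.0],[[0,0,0],[-0.158,-0.064,-0.09],0.0],[[0,0,0],[-0.2,-0.081,-0.09],0.0],[[0,0,0],[-0.243,-0.098,-0.09],0.0]]'
python3 -m handwheel '[[[0,0,0],[-0.042,-0.017,0],0.0],[[0,0,0],[-0.084,-0.0345,0],0.0],[[0,0,0],[-0.084,-0.0345,0],0.0],[[0,0,0],[-0.084,-0.0345,0.01],0.0],[[0,0,0],[-0.084,-0.0345,0.02],0.0],[[0,0,0],[-0.084,-0.0345,0.02],0.0]]'
python3 - <<'E'
from h import *
go([.4455,-.278,.311])
a,d=snapshot("scene"); b,db=snapshot("top"); np.savez("p2",a=a,b=b,da=d,db=db)
s=sense();e=np.array(s["ee_pos"]);R=Ro.from_rotvec(s["ee_rot"])
n0=e+R.apply([0,0,.2558]);print("exp nib",n0,proj("scene",n0))
for r in landmark_of("nib","scene")[:1]: print(r)
for r in landmark_of("well_mouth","scene")[:2]: print(r)
print("well px",proj("scene",[.4455,-.278,.05]))
save("hub",cv2.resize(a[155:245,220:320],(666,600),interpolation=cv2.INTER_CUBIC))
E
```

```text
t: 14.85
ee_pos: [0.4801, -0.1954, 0.3547]
ee_rot: [-2.218, -2.223, -0.002]
contact_force: [1.0, -0.1, 0.1]
gripper_width: 0.143
grasp_force: 68.7
t: 15.45
ee_pos: [0.4468, -0.2763, 0.3319]
ee_rot: [-2.213, -2.223, -0.0]
contact_force: [-0.8, 0.7, -0.6]
gripper_width: 0.148
grasp_force: 68.7
t 15.45 pos [ 0.4468 -0.2763  0.3319] shift [-0.0018 -0.0012  0.0209] turn [-0.19 -0.21  0.25] J [-0.55  0.22 -0.34  1.01  0.    1.01] F [-0.8  0.7 -0.6] w 0.148 g 68.7
exp nib [ 0.44690598 -0.27601396  0.07751735] [[268.75389931 204.24182017]]
{'point': [0.4465, -0.2743, 0.0767], 'confidence': 0.43}
{'point': [0.4027, -0.6077, 0.0498], 'confidence': 0.96}
{'point': [0.4483, -0.2761, 0.0551], 'confidence': 0.56}
well px [[268.84733219 212.24086636]]
```

View pics/hub.png

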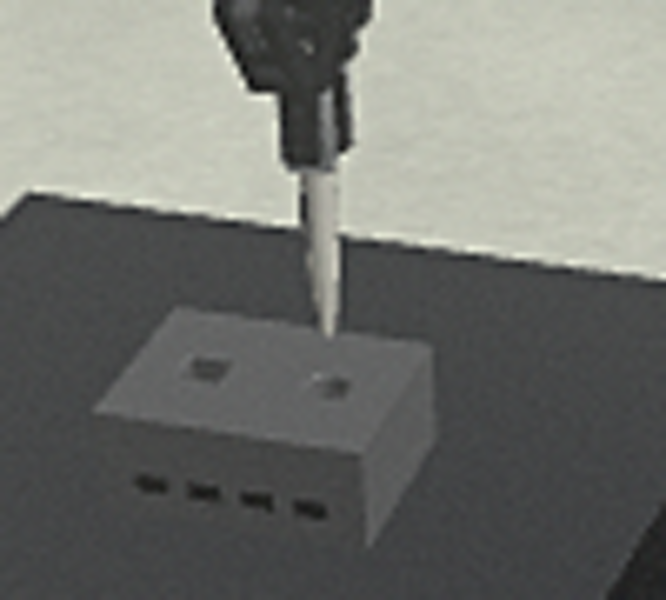

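The nib at crop (330,335) stands above the round hole at (329,384). Nib and hole deviate from the prediction by the same small pixel offset, so the alignment holds. I'll lower to just above the mouth and re-read.

```bash
python3 -m handwheel '[[[0,0,0],[-0.0015,-0.001,0.01],0.0],[[0,0,0],[-0.0015,-0.001,0.018],0.0],[[0,0,0],[-0.0015,-0.001,0.018],0.0],[[0,0,0],[-0.0015,-0.001,0.018],0.0]]'
python3 -c "
from h import *
for i in range(3):
    go([.4455,-.278,.311]); snapshot('top')"
```

```text
t: 16.05
ee_pos: [0.4459, -0.2793, 0.3155]
ee_rot: [-2.217, -2.222, -0.001]
contact_force: [0.2, -0.0, -0.5]
gripper_width: 0.146
grasp_force: 68.7
t 16.05 pos [ 0.4459 -0.2793  0.3155] shift [ 0.0012 -0.0004  0.0045] turn [-0.08 -0.12  0.15] J [-0.56  0.23 -0.37  0.98  0.    1.01] F [ 0.2 -0.  -0.5] w 0.146 g 68.7
t 16.1 pos [ 0.4461 -0.2794  0.3158] shift [ 0.0014 -0.0006  0.0048] turn [-0.05 -0.1   0.14] J [-0.56  0.23 -0.37  0.98  0.    1.01] F [-0.3  0.5  0.6] w 0.141 g 68.7
t 16.15 pos [ 0.4462 -0.2795  0.3161] shift [ 0.0015 -0.0007  0.0051] turn [-0.03 -0.09  0.14] J [-0.56  0.23 -0.36  0.98  0.    1.01] F [-0.3 -0.3 -0.7] w 0.142 g 68.7
```

```bash
python3 -m handwheel '[[[0,0,0],[0.0013,-0.0005,0],0.0],[[0,0,0],[0.0013,-0.0005,0.006],0.0],[[0,0,0],[0.0013,-0.0005,0.012],0.0],[[0,0,0],[0.0013,-0.0005,0.018],0.0],[[0,0,0],[0.0013,-0.0005,0.024],0.0],[[0,0,0],[0.0013,-0.0005,0.03],0.0],[[0,0,0],[0.0013,-0.0005,0.03],0.0],[[0,0,0],[0.0013,-0.0005,0.03],0.0]]'
python3 -c "
from h import *
go([.4455,-.278,.2788])"
```

```text
t: 17.0
ee_pos: [0.4456, -0.278, 0.2858]
ee_rot: [-2.217, -2.223, -0.001]
contact_force: [0.3, -0.9, 0.0]
gripper_width: 0.144
grasp_force: 68.7
t 17.0 pos [ 0.4456 -0.278   0.2858] shift [-0.     -0.0001  0.007 ] turn [-0.06 -0.11  0.15] J [-0.56  0.26 -0.41  0.91  0.    1.01] F [ 0.3 -0.9  0. ] w 0.144 g 68.7
```

The nib is cleanly inside the hole at z about 0.030, with no contact. Now I press.

```bash
python3 -m handwheel '[[[0,0,0],[0,0,0.002],0.0],[[0,0,0],[0,0,0.004],0.0],[[0,0,0],[0,0,0.006],0.0],[[0,0,0],[0,0,0.007],0.0],[[0,0,0],[0,0,0.0075],0.0],[[0,0,0],[0,0,0.0075],0.0],[[0,0,0],[0,0,0.0075],0.0]]'
python3 -c "
from h import *
go([.4455,-.278,.2788])"
```

```text
t: 17.7
ee_pos: [0.4459, -0.2781, 0.2788]
ee_rot: [-2.218, -2.224, -0.002]
contact_force: [0.1, -0.4, 5.0]
gripper_width: 0.143
grasp_force: 69.2
t 17.7 pos [ 0.4459 -0.2781  0.2788] shift [ 0.0001 -0.0004  0.    ] turn [ 0.01 -0.07  0.15] J [-0.56  0.26 -0.42  0.89  0.    1.01] F [ 0.1 -0.4  5. ] w 0.143 g 69.2
```

```bash
python3 -m handwheel '[[[0,0,0],[0,0,0.0005],0.0],[[0,0,0],[0,0,0.001],0.0],[[0,0,0],[0,0,0.001],0.0],[[0,0,0],[0,0,0.001],0.0]]'
python3 -m handwheel '[[[0,0,0],[0,0,0],0.0],[[0,0,0],[0,0,0],0.0],[[0,0,0],[0,0,0],0.0],[[0,0,0],[0,0,0],0.0],[[0,0,0],[0,0,0],0.0]]'
```

```text
t: 18.1
ee_pos: [0.4459, -0.2782, 0.2785]
ee_rot: [-2.219, -2.224, -0.001]
contact_force: [-0.8, 0.4, 10.7]
gripper_width: 0.142
grasp_force: 70.0
t: 18.6
ee_pos: [0.4459, -0.2783, 0.2786]
ee_rot: [2.219, 2.224, 0.002]
contact_force: [-1.7, 0.7, 10.3]
gripper_width: 0.146
grasp_force: 70.0
```

The force rises steeply while the position barely changes, so the button is on its stop. It holds steady at about 10 N.

```bash
python3 -c "
from station import *
print(close_job())"
```

```text
the job is handed in; nothing more can be done
None
```

I touched the ring, cross and square in order, then handed the job in at about 18.6 s with the pen still gripped and pressing the reset button onto its stop at about 10 N; no verdict came back.

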